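# Seat the cup head in the lab shaker's drive socket

## Task

Fit the black cup head to the mixer: take it from the white stand, set its tapered shank down into the drive socket on top of the mixer, and tap or push it down until it is fully home, with its metal flange flat on the socket's collar and friction alone holding it when you let go. Leave the other two heads in the stand, and do not disturb the blue tube rack, the beaker or the amber bottle.

Things in the scene. Friction and masses are not known exactly. Their poses are not given: they have to be found in the camera images.
- cup_head_mid (a point): The head to fit: black rubber cup, 40 mm diameter, on an aluminium flange (38 mm diameter, 6 mm thick) with a tapered shank below; 0.12 kg, round about its axis z (up, away from the shank). This point is on the axis, 28 mm above the flange's underside and 18 mm below the cup's top rim: the height to grip, from any side (cup wall from 12 to 46 mm above the underside).
- cup_head_seat (a point): Centre of the underside of the cup head's flange, where the shank begins; z is the head's axis. Shank: 38 mm long, 22 mm diameter here, 17 mm at its rounded tip; lift it 40 mm to leave a hole. Home means this point is at drive_socket. The cup's top, 46 mm above this point, is a rim 40 mm outside, 30 mm inside, round a dish 8 mm deep.
- drive_socket (a point): Centre of the socket's mouth, level with the flat face of its steel collar (46 mm outside, mouth 31 mm bevelled to 25), 74 mm above the bench; z up. In it is an orange spring-tight split bush of the shank's taper: a shank just set in stops with its flange 4 to 9 mm off the collar; 10 to 20 N straight down, pushed or tapped, drives it home, where it stays.
- mixer: The fixed mixer: low white box, 63 mm high, with a sloped dark blue panel and two white dials at its front (its -x side). Origin on the bench directly below the drive socket; the box reaches 127 mm to the front of it, 80 mm to the back, 75 mm to each side. Only the socket's collar rises above the box.
- stand: The fixed white stand: a plate 90 mm (x) by 262 mm (y), top face 56 mm above the bench, 10 mm thick, on two end walls, with three 27 mm through holes in a row along y at -85, 0 and +85 mm, a head hanging in each by its flange. Origin on the bench under the middle hole. Which head is in which hole varies.
- disc_head_mid (a point): A second head, to be left in the stand: a flat grey disc 64 mm across with a white pad on top, on the same flange and shank. This point is on its axis, 14 mm above the underside of its flange; its top is 13 mm higher.
- tube_head_mid (a point): A third head, to be left in the stand: a blue block 52 mm across with eight small tube wells, some with coloured caps, on the same flange and shank. This point is on its axis, 18 mm above the underside of its flange; its top is 20 mm higher.
- tube_rack: A blue rack of small tubes, 85 (x) by 122 (y) by 54 mm high, behind the mixer and the stand; leave it alone. Origin under its middle.
- beaker: An empty glass beaker, 76 mm across and 85 mm tall, near the front right; leave it alone. Origin under its middle.
- reagent: A small amber bottle with a red cap, 48 mm across and 85 mm tall, near the front left; leave it alone. Origin under its middle.
There are look-alikes about, which are no part of the job. Leave any green or yellow look-alike of the part that bears cup_head_mid alone.

How it is judged:
By the outcome, as a careful person would: the job done as asked, in the order asked, and still so for the second after the job is handed in, with the robot touching nothing.
It also fails if it takes over 48 s, if anything falls off the work surface, if the arm or the gripper's body presses on something with over 40 N, if the wrist force passes 120 N, or if a joint passes its speed limit or range.

## Robot

A 7-joint arm with a two-finger parallel gripper is mounted at the origin on the work surface. World frame = base frame: x ahead of the robot, y to its left, z up, the work surface at z = 0. Lengths are in m, angles in rad, forces in N, time in s.
With the tool pointing down it reaches from about 0.4 to 0.9 m from the base axis. Payload 5.5 kg.
Tool frame: the origin (TCP) lies between the finger pads; the fingertips stand ctrl.tip_reach ahead of it and the grasp point (between the pads) lies 5 mm behind it (ctrl.tip_reach is the distance from the TCP to the fingertips, in m); x points along the fingers, y is the direction in which the jaws open and shut, and the axes are right-handed (so a half turn about x gives the same grasp; the last joint's range is limited). The gripper opens to 92 mm and grips with 3 to 60 N. Pads are 19 mm wide; open, the fingers measure 130 mm over their backs; the gripper's body (75 mm by 190 mm) begins 47 mm behind the grasp point.
Start: joints at [-0.845, 0.501, -0.427, 1.55, 0.221, 1.138, -0.21], TCP at [0.29, 0.582, 0.205] pointing down, gripper open.
Joint ranges: [-2.88, 2.88], [-0.31, 2.03], [-1.54, 1.56], [0.2, 2.42], [-1.41, 4.55], [0.19, 2.02], [-2.57, 2.57]. Speed limits (rad/s): [2.57, 2.57, 3.14, 3.14, 3.14, 3.14, 3.14].

## Interface

Orientations are given as a rotation vector (axis times angle).
In Python, from rig import readout, eyes, ticket, ctrl gives the robot as it stands. The module is installed in compiled form; this text tells all that it offers.
- The arm moves only by the tool apply_moves, never from a script. Its argument "commands" is a list of rows, each a list of 5 numbers: the shift along the tool's x, y, z in m, then the turn about the tool's x in rad, then the gripper command: -1 is shut, 1 is fully open, values between are in proportion. In form: [[x, y, z, twist, hand], ...]. A call has 1 to 5 rows; each row is the pose to reach, as a shift and turn from the pose commanded when the call began, along the tool's axes at that moment; what a row does not reach only later rows make up. A row lasts 1/12 s, in which the tool goes at most 41.7 mm and 7.16 degrees, less where a joint would pass 70% of its speed; a pose out of reach is approached as far as the arm can. A call with a gripper value outside its range is refused whole. The fingers move at their own pace and stop on an object; the grip force is fixed at half the most. Time passes only in rows, so rows that repeat a pose let the fingers close. It gives the time, the measured TCP pose, the force and the opening at its end, in the units of the state.
- readout.read_state(): the state, without advancing time (a new reading comes with each control period).
- eyes.snapshot(name): name is "scene" or "top" or "wrist"; returns a dict with "frame" (400x640x3 uint8, red, green, blue), "range_z" (400x640 float32, m along the optical axis (not along the pixel's ray), 0 where there is no reading), "mtx" (3x3 intrinsics, pixels), "position" and "rotation" of the camera in the world. Camera axes: x right, y up, looking along -z (the intrinsics and any distortion apply to the point x, -y, -z); pixel columns grow to the right and rows downward; lengths in m; the calibration is good to about 2 mm. A picture is of the moment at which its call begins.
- ticket.sign_off(): hands the job in, once; it reports no verdict.
The state is a dict: "time_s": time; "joint_positions": joint angles; "joint_vel": joint speeds; "joint_efforts": joint torques, N m; "tool_pos": TCP position; "tcp_rot": TCP orientation; "force": force on the tool from outside, world axes, zero at the start; "ft_torque": the same for the moment, N m; "grip_width": finger opening in m.
Only numpy, scipy, OpenCV 4.12 (cv2) and the standard library are available. Lean on these libraries where they do the work, as an engineer would, in place of code of your own. Each camera call takes 0.05 s, during which the arm holds its last target.

## Working session

There is one attempt and no reset: what is moved stays moved. The work goes in short steps, Python scripts to look and compute and a tool call to move; the robot and the scene stay as the last step left them, time stands still between calls to the robot, and variables do not carry over. Pictures are saved under pics/ and viewed, and the job is handed in when it is done.

Besides the shell and the picture viewer there is one more tool, called after ">>>" as name(argument=value, ...) on one line, values as JSON. apply_moves: Moves the arm, as the interface text tells. Its arguments: {"type":"object","properties":{"commands":{"type":"array","items":{"type":"array","items":{"type":"number"}}}},"required":["commands"]}

```bash
mkdir -p pics; cat > h.py <<'E'
import numpy as np, cv2, pickle
from rig import readout, eyes, ticket, ctrl
def snap(name,tag):
    s=eyes.snapshot(name); pickle.dump(s,open(f'pics/{tag}.pkl','wb'))
    cv2.imwrite(f'pics/{tag}.png',s['frame'][:,:,::-1]); return s
def load(tag): return pickle.load(open(f'pics/{tag}.pkl','rb'))
def R(s):
    r=np.array(s['rotation'],float)
    return r if r.shape==(3,3) else cv2.Rodrigues(r)[0]
def ray(s,u,v):
    K=s['mtx']; d=np.array([(u-K[0,2])/K[0,0],-(v-K[1,2])/K[1,1],-1.0]); return np.array(s['position']),R(s)@d
def onz(s,u,v,z):
    p,d=ray(s,u,v); return p+d*(z-p[2])/d[2]
def dep(s,u,v):
    p,d=ray(s,u,v); return p+d*s['range_z'][int(v),int(u)]
def proj(s,P):
    c=R(s).T@(np.array(P)-s['position']); K=s['mtx']; return K[0,0]*c[0]/-c[2]+K[0,2], K[1,1]*(-c[1])/-c[2]+K[1,2]
E
python3 - <<'E'
from h import *
st=readout.read_state(); print(st, ctrl.tip_reach, [a for a in dir(ctrl) if a[0]!='_'])
for n in ['scene','top','wrist']:
    s=snap(n,n+'0'); print(n,[k for k in s],s['position'],np.round(R(s),3).tolist(),s['mtx'].tolist(),{k:s[k] for k in s if k not in('frame','range_z','mtx','position','rotation')})
E
```

```text
{'time_s': 0.0, 'joint_positions': array([-0.84480822,  0.50184185, -0.42677093,  1.5514626 ,  0.2208074 ,
        1.13829303, -0.21031655]), 'joint_vel': array([ 7.69690089e-05, -1.06801990e-03, -5.15088768e-04, -8.16980204e-05,
        1.34665425e-03,  9.26952886e-04,  1.24572215e-04]), 'joint_efforts': array([ 5.15457905e-04, -5.66598701e+01, -5.81572473e+00, -2.79119128e+01,
       -6.85272692e-02,  3.10310314e-02,  1.91794384e-04]), 'tool_pos': array([0.28990641, 0.58093201, 0.20417513]), 'tcp_rot': array([ 0.36139755,  1.54066295, -0.36438029]), 'force': array([-0.50623958,  0.43218668,  0.09287287]), 'ft_torque': array([ 0.06346048, -0.03907221, -0.00641018]), 'grip_width': 0.0916542482546442} 0.014 ['MotionError', 'tip_reach']
scene ['frame', 'range_z', 'mtx', 'position', 'rotation'] [ 1.01578039 -0.70035472  0.63787583] [[0.817, -0.332, 0.471], [0.576, 0.438, -0.69], [0.023, 0.835, 0.55]] [[399.41500126042575, 0.0, 320.9045628908142], [0.0, 399.41500126042575, 191.19863916865316], [0.0, 0.0, 1.0]] {}
top ['frame', 'range_z', 'mtx', 'position', 'rotation'] [ 0.38551668 -0.00771055  1.37242155] [[0.021, 0.994, -0.11], [-0.999, 0.019, -0.027], [-0.025, 0.11, 0.994]] [[450.13283762989926, 0.0, 322.5768431474155], [0.0, 450.13283762989926, 205.1964146510725], [0.0, 0.0, 1.0]] {}
wrist ['frame', 'range_z', 'mtx', 'position', 'rotation'] [0.22565473 0.61188374 0.38308585] [[0.447, -0.864, -0.231], [0.895, 0.431, 0.117], [-0.002, -0.259, 0.966]] [[279.6180308330915, 0.0, 316.63165346944095], [0.0, 279.6180308330915, 200.38184559573057], [0.0, 0.0, 1.0]] {}
```

View pics/scene0.png

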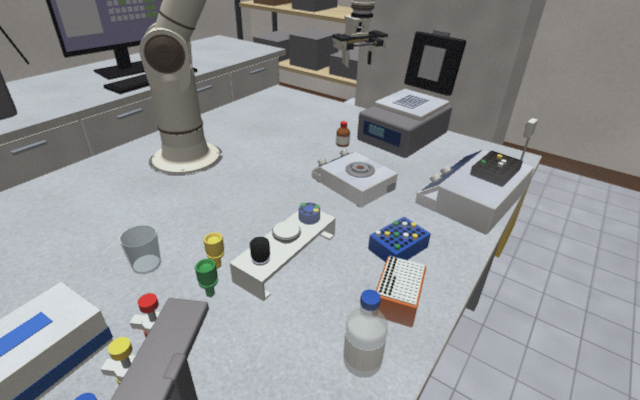

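View pics/top0.png

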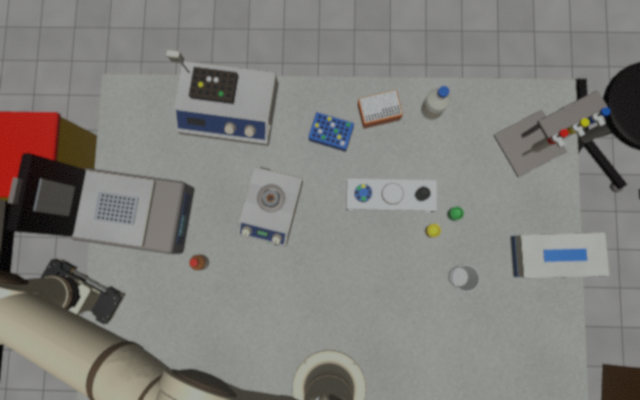

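View pics/wrist0.png

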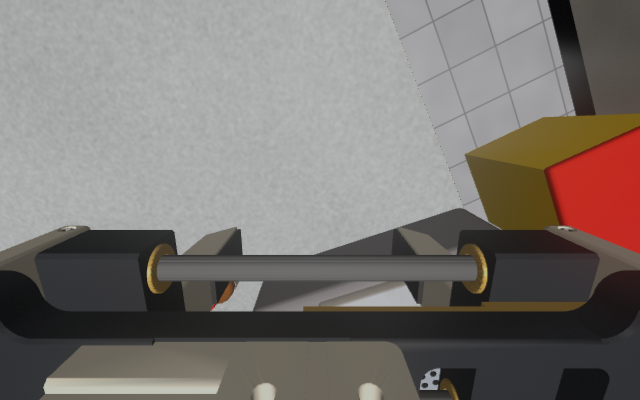

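The scene view shows three cup-shaped parts. Black is in the stand at scene (260,248) / top (423,193), green is on the bench at (206,272) / (456,214), and yellow is on the bench at (214,246) / (433,230). Only the black one fits: it is black and hangs in the white stand. I'll confirm that in a crop and measure from both views.

```bash
python3 - <<'E'
from h import *
t=load('top0');s=load('scene0')
a=cv2.resize(t['frame'][165:245,235:475,::-1],None,fx=3.3,fy=3.3,interpolation=cv2.INTER_CUBIC)
b=cv2.resize(s['frame'][145:305,190:410,::-1],None,fx=2,fy=2,interpolation=cv2.INTER_CUBIC)
b=cv2.resize(b,(440,320)); c=np.zeros((264+320,792,3),np.uint8); c[:264,:a.shape[1]]=a[:264,:792]; c[264:,:440]=b
cv2.imwrite('pics/crop0.png',c)
# black masks
for im,box in((t,(165,215,400,445)),(s,(225,275,240,285))):
    f=im['frame'].astype(int); r0,r1,c0,c1=box
    m=np.zeros(f.shape[:2],np.uint8); m[r0:r1,c0:c1]=(f[r0:r1,c0:c1].max(2)<75)
    n,l,st,ce=cv2.connectedComponentsWithStats(m); i=1+np.argmax(st[1:,4]); print(st[i],ce[i])
    u,v=ce[i]; print('depthpt',dep(im,u,v))
for uv in [(423,193),(392,193),(362,193),(270,197),(350,200),(415,207),(290,190),(255,190)]:
    print(uv,np.round(dep(t,*uv),4), t['range_z'][uv[1],uv[0]])
for uv in [(360,169),(360,169)]: print(uv,np.round(dep(s,*uv),4))
E
```

```text
[416 188  14  12 125] [422.224 193.4  ]
depthpt [ 0.56560885 -0.25636001  0.09452519]
[250 237  20  25 401] [259.56109726 248.96758105]
depthpt [ 0.57674185 -0.26987337  0.09849128]
(423, 193) [ 0.5671 -0.259   0.0924] 1.2849646
(392, 193) [ 0.5669 -0.1721  0.0823] 1.2972924
(362, 193) [ 0.5644 -0.0854  0.0892] 1.2925289
(270, 197) [0.5539 0.186  0.0426] 1.3450425
(350, 200) [ 0.5475 -0.0524  0.0572] 1.3233234
(415, 207) [ 0.5307 -0.2431  0.0541] 1.3194911
(290, 190) [0.5734 0.1248 0.0612] 1.326983
(255, 190) [0.5722 0.2291 0.0573] 1.3335588
(360, 169) [0.5426 0.1897 0.0591]
(360, 169) [0.5426 0.1897 0.0591]
```

View pics/crop0.png

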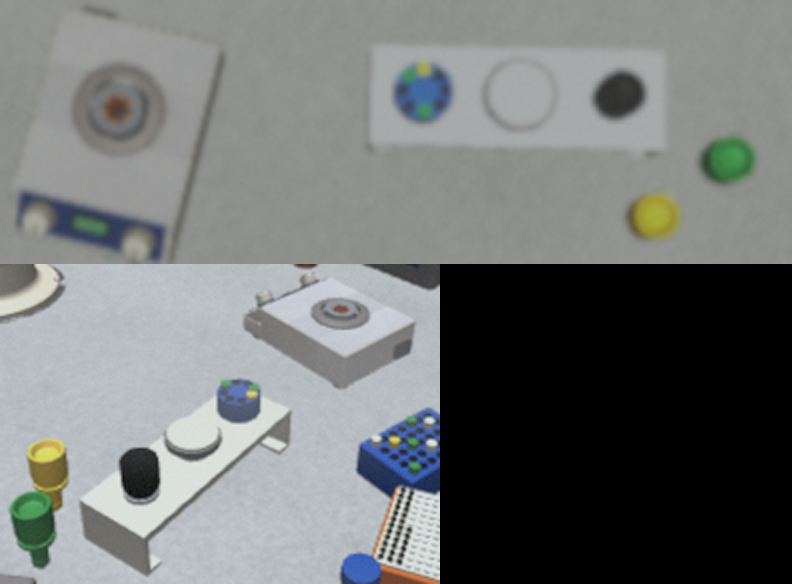

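Crop confirms it: the black cup with the aluminium flange sits in the stand's right-hand hole (top view (423,193)). Disc is in the middle hole and the tube block in the left. Next I'll plan the move over the mixer.

```bash
cat >> h.py <<'E'
from scipy.spatial.transform import Rotation as Ro
def rel(target, jaw=None):
    st=readout.read_state(); T=Ro.from_rotvec(st['tcp_rot']).as_matrix()
    d=T.T@(np.array(target)-st['tool_pos'])
    out={'shift':np.round(d,4).tolist(),'pos':np.round(st['tool_pos'],4).tolist(),'jaw':np.round(T[:,1],3).tolist(),'x':np.round(T[:,0],4).tolist(),'t':round(st['time_s'],2),'F':np.round(st['force'],1).tolist(),'w':round(st['grip_width'],4),'q':np.round(st['joint_positions'],2).tolist()}
    if jaw is not None:
        c=T.T@np.array([np.cos(jaw),np.sin(jaw),0]); a=np.arctan2(c[2],c[1]); a=(a+np.pi/2)%np.pi-np.pi/2; out['twist']=round(float(a),3)
    for k,v in out.items(): print(k,v)
E
python3 - <<'E'
from h import *
t=load('top0')
for n,uv in dict(yel=(433,230),grn=(456,214),beak=(460,277),reag=(198,262)).items(): print(n,np.round(dep(t,*uv),3))
rel((0.53,0.19,0.26),0.0)
E
```

```text
yel [ 0.463 -0.29   0.075]
grn [ 0.511 -0.357  0.073]
beak [ 0.329 -0.385  0.005]
reag [0.357 0.382 0.077]
shift [-0.0552, -0.2429, 0.3894]
pos [0.29, 0.5811, 0.2044]
jaw [0.446, 0.895, -0.002]
x [-0.0007, -0.0014, -1.0]
t 0.15
F [0.2, -0.6, 0.5]
w 0.0921
q [-0.84, 0.5, -0.43, 1.55, 0.22, 1.14, -0.21]
twist 1.108
```

>>> apply_moves(commands=[[-0.005, -0.021, 0.034, 0.12, 1], [-0.01, -0.042, 0.068, 0.24, 1], [-0.015, -0.063, 0.102, 0.36, 1], [-0.02, -0.084, 0.136, 0.48, 1], [-0.025, -0.105, 0.17, 0.6, 1]])

```text
time_s: 0.57
tool_pos: [0.3959, 0.4099, 0.2302]
tcp_rot: [0.831, 1.406, -0.832]
force: [0.6, 0.6, -0.2]
grip_width: 0.0919
```

```bash
python3 -c "
from h import *
rel((0.53,0.19,0.26),0.0)"
```

```text
shift [-0.0298, 0.0116, 0.2573]
pos [0.3959, 0.4099, 0.2302]
jaw [0.876, 0.481, -0.0]
x [-0.0004, -0.0002, -1.0]
t 0.57
F [0.6, 0.6, -0.2]
w 0.0919
q [-0.63, 0.32, -0.28, 1.73, 0.09, 1.11, -0.43]
twist 0.502
```

>>> apply_moves(commands=[[-0.005, 0.002, 0.04, 0.1, 1], [-0.01, 0.004, 0.08, 0.2, 1], [-0.015, 0.006, 0.12, 0.3, 1], [-0.02, 0.008, 0.16, 0.4, 1], [-0.025, 0.01, 0.2, 0.5, 1]])

```text
time_s: 0.98
tool_pos: [0.5019, 0.24, 0.2554]
tcp_rot: [1.207, 1.211, -1.207]
force: [0.0, 0.0, 0.3]
grip_width: 0.0919
```

```bash
python3 -c "
from h import *
rel((0.55,0.10,0.26),0.0)
s=snap('wrist','w1');print(s['position'])"
```

```text
shift [-0.0046, 0.0476, 0.1402]
pos [0.5019, 0.24, 0.2554]
jaw [1.0, 0.003, -0.0]
x [-0.0001, 0.0, -1.0]
t 0.98
F [0.0, 0.0, 0.3]
w 0.0919
q [-0.41, 0.26, -0.1, 1.74, 0.03, 1.14, -0.52]
twist 0.003
[0.4997157  0.30921898 0.43425188]
```

View pics/w1.png

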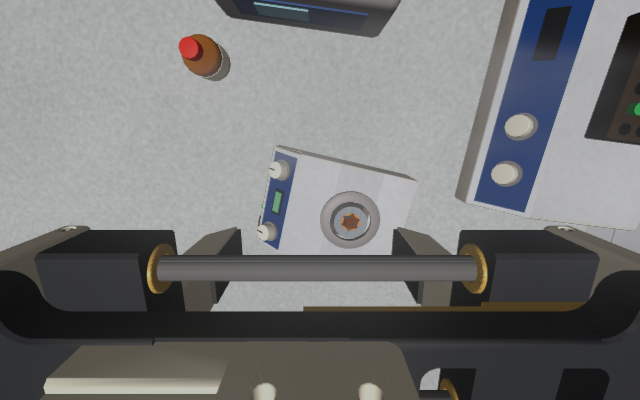

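The wrist view shows the collar at about (350,220) with the orange bush at its centre. I'll take a second view from further along -y.

>>> apply_moves(commands=[[0, 0.012, 0.035, 0, 1], [0, 0.024, 0.07, 0, 1], [0, 0.036, 0.105, 0, 1], [0, 0.048, 0.14, 0, 1], [0, 0.048, 0.14, 0, 1]])

```text
time_s: 1.45
tool_pos: [0.5528, 0.0923, 0.255]
tcp_rot: [1.208, 1.203, -1.213]
force: [-0.2, -0.9, 1.2]
grip_width: 0.0919
```

```bash
python3 - <<'E'
from h import *
s=snap('wrist','w2')
rel((0.566,-0.257,0.26),0.0)
a=load('w1')
def crop(s,u,v,r,f): return cv2.resize(s['frame'][v-r:v+r,u-r:u+r,::-1],None,fx=f,fy=f,interpolation=cv2.INTER_CUBIC)
p=proj(s,(0.553,0.186,0.074));print(p)
u,v=map(int,p)
cv2.imwrite('pics/c2.png',np.hstack([crop(a,350,218,38,5),crop(s,u,v,38,5)]))
E
```

```text
shift [-0.0043, 0.0144, 0.3537]
pos [0.5517, 0.0967, 0.2549]
jaw [1.0, -0.0, 0.0]
x [0.0, -0.0023, -1.0]
t 1.5
F [-0.8, 1.9, 0.3]
w 0.0917
q [-0.21, 0.26, -0.01, 1.73, 0.01, 1.14, -0.23]
twist -0.0
(np.float64(318.21795273731533), np.float64(103.63067196000156))
```

View pics/c2.png

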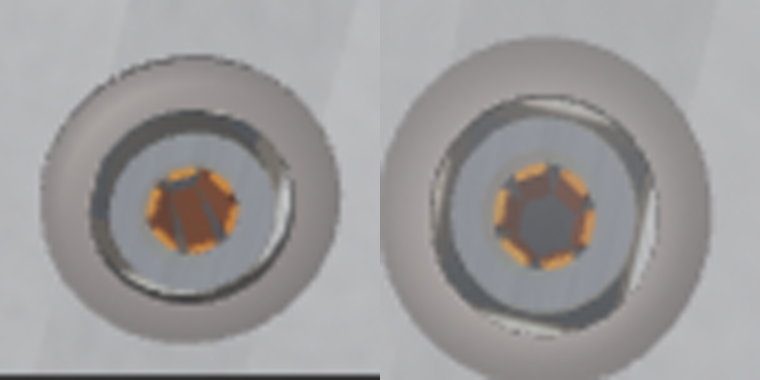

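View pics/w2.png

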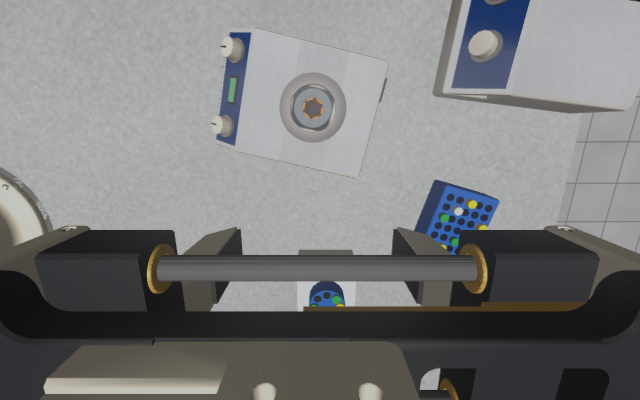

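Both views show the bluish steel collar with the orange bush inside it. A taupe ring with a dark gap surrounds the collar. I'll fit the collar by colour in both views and triangulate.

```bash
cat >> h.py <<'E'
def tri(obs):
    A=np.zeros((3,3));b=np.zeros(3)
    for s,u,v in obs:
        p,d=ray(s,u,v);d=d/np.linalg.norm(d);M=np.eye(3)-np.outer(d,d);A+=M;b+=M@p
    P=np.linalg.solve(A,b); return P,[np.round(np.array(proj(s,P))-(u,v),2).tolist() for s,u,v in obs]
E
python3 - <<'E'
from h import *
ims={'w1':(350,218),'w2':(312,107)}
oc=[];ob=[]
for k,(u0,v0) in ims.items():
    s=load(k); r=34; f=s['frame'][v0-r:v0+r,u0-r:u0+r].astype(int)
    big=cv2.resize(f.astype(np.uint8),None,fx=4,fy=4,interpolation=cv2.INTER_CUBIC).astype(int)
    blue=((big[:,:,2]-big[:,:,0])>5)&(big.sum(2)>330)
    org=((big[:,:,0]-big[:,:,2])>50)
    res=[]
    for m in (blue,org):
        m=m.astype(np.uint8); m=cv2.morphologyEx(m,cv2.MORPH_CLOSE,np.ones((9,9)))
        m=cv2.morphologyEx(m,cv2.MORPH_OPEN,np.ones((5,5)))
        cs=max(cv2.findContours(m,cv2.RETR_EXTERNAL,cv2.CHAIN_APPROX_NONE)[0],key=cv2.contourArea)
        e=cv2.fitEllipse(cv2.convexHull(cs)); c=[(e[0][0]+.5)/4-.5+u0-r,(e[0][1]+.5)/4-.5+v0-r]; res.append((c,np.array(e[1])/4)); 
    print(k,res)
    for c,_ in res:print('  z.074',np.round(onz(s,*c,.074),4), 'dep',np.round(dep(s,c[0]+12,c[1]),4))
    oc.append((s,*res[0][0])); ob.append((s,*res[1][0]))
print(tri(oc));print(tri(ob))
s=load('w2')
for du in range(-40,41,4): print(du,np.round(dep(s,312+du,107)[2],4),end=' ')
E
```

```text
w1 [([349.85204315185547, 221.91338348388672], array([30.76983452, 32.61877823])), ([350.692440032959, 221.42892456054688], array([16.75670815, 17.02417946]))]
  z.074 [0.5451 0.1822 0.074 ] dep [0.5617 0.1817 0.0725]
  z.074 [0.5462 0.1829 0.074 ] dep [0.5627 0.1827 0.0733]
w2 [([311.70762634277344, 107.40793991088867], array([36.48461533, 38.25869751])), ([320.89432525634766, 110.27873992919922], array([2.64367294, 7.70445347]))]
  z.074 [0.545  0.1817 0.074 ] dep [0.5598 0.1818 0.0706]
  z.074 [0.5563 0.1783 0.074 ] dep [0.5718 0.1789 0.0598]
(array([0.54513074, 0.18176015, 0.07279433]), [[-0.08, 0.03], [0.09, -0.03]])
(array([0.55250911, 0.17788825, 0.05643681]), [[2.85, -0.73], [-3.13, 0.96]])
-40 0.0622 -36 0.0625 -32 0.0658 -28 0.0672 -24 0.0696 -20 0.0555 -16 0.0722 -12 0.0739 -8 0.0706 -4 0.0195 0 0.0189 4 0.0185 8 0.02 12 0.0714 16 0.0744 20 0.0569 24 0.0691 28 0.0682 32 0.067 36 0.0624 40 0.0633
```

>>> apply_moves(commands=[[-0.001, 0.003, 0.04, 0, 0.5], [-0.002, 0.006, 0.08, 0, 0.5], [-0.004, 0.009, 0.12, 0, 0.5], [-0.004, 0.012, 0.16, 0, 0.5], [-0.004, 0.014, 0.2, 0, 0.5]])

```text
time_s: 1.92
tool_pos: [0.5663, -0.0975, 0.2592]
tcp_rot: [1.202, 1.215, -1.201]
force: [0.1, 0.8, 0.2]
grip_width: 0.0695
```

>>> apply_moves(commands=[[0, 0, 0.04, 0, 0.5], [0, 0, 0.08, 0, 0.5], [0, 0, 0.11, 0, 0.5]])

```text
time_s: 2.17
tool_pos: [0.5666, -0.21, 0.259]
tcp_rot: [1.203, 1.212, -1.204]
force: [1.2, -0.8, 0.5]
grip_width: 0.0689
```

```bash
python3 - <<'E'
from h import *
s=snap('wrist','w3')
rel((0.566,-0.34,0.26),0.0)
E
```

```text
shift [-0.0004, 0.0006, 0.1225]
pos [0.5654, -0.2175, 0.259]
jaw [1.0, -0.0, -0.001]
x [-0.0007, -0.0053, -1.0]
t 2.22
F [0.4, -5.7, 1.1]
w 0.0689
q [0.2, 0.34, 0.16, 1.62, -0.05, 1.18, 0.37]
twist -0.0
```

View pics/w3.png

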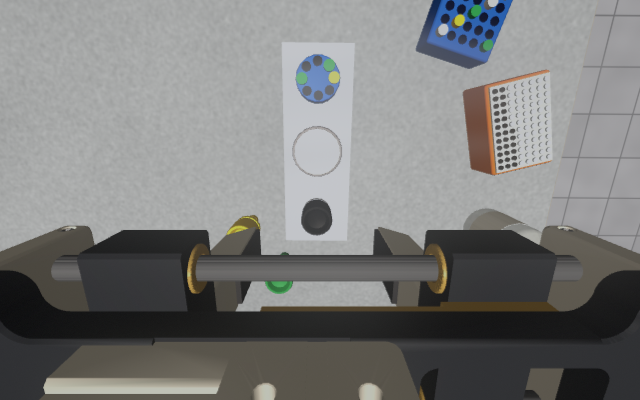

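The wrist view shows the black cup at (317,217), the disc at (317,151) and the tube block at (318,78). Second view from 0.11 m further on.

>>> apply_moves(commands=[[0, 0, 0.04, 0, 0.5], [0, 0, 0.08, 0, 0.5], [0, 0, 0.12, 0, 0.5], [0, 0, 0.12, 0, 0.5]])

```text
time_s: 2.55
tool_pos: [0.5652, -0.3367, 0.2586]
tcp_rot: [1.205, 1.206, -1.214]
force: [-2.2, -0.8, 0.2]
grip_width: 0.0687
```

```bash
python3 - <<'E'
from h import *
s=snap('wrist','w4')
rel((0.566,-0.257,0.2),0.0)
a=load('w3')
def crop(s,u,v,r,f): return cv2.resize(s['frame'][v-r:v+r,u-r:u+r,::-1],None,fx=f,fy=f,interpolation=cv2.INTER_CUBIC)
p=proj(s,(0.566,-0.257,0.1));print(p)
u,v=map(int,p)
c=np.hstack([crop(a,317,217,30,6),crop(s,u,v,30,6)]); c=np.clip(c.astype(float)*2,0,255)
cv2.imwrite('pics/c4.png',c)
E
```

```text
shift [0.0582, -0.0001, -0.0753]
pos [0.5663, -0.3322, 0.2584]
jaw [1.0, 0.001, -0.002]
x [-0.0018, -0.0021, -1.0]
t 2.6
F [-0.5, 0.7, -1.2]
w 0.0689
q [0.35, 0.44, 0.19, 1.49, -0.08, 1.22, 0.56]
twist 0.001
(np.float64(319.4032709628773), np.float64(115.04998214923101))[ WARN:0@2.009] global loadsave.cpp:1063 imwrite_ Unsupported depth image for selected encoder is fallbacked to CV_8U.
```

View pics/c4.png

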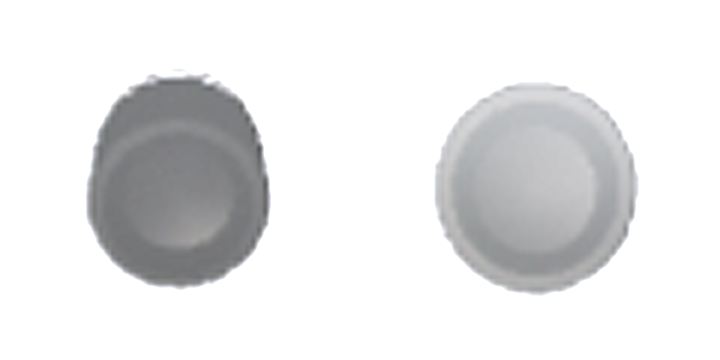

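View pics/w4.png

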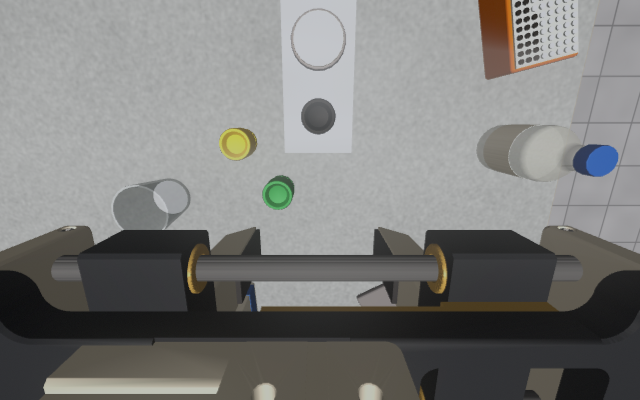

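In the crops the rim of the black cup is clear: centre about (316.8,220.5) in w3 and (318.5,116.2) in w4. Refine and triangulate.

```bash
python3 - <<'E'
from h import *
obs=[]
for k,(u0,v0),low in(('w3',(317,217),True),('w4',(319,115),False)):
    s=load(k); r=30
    f=cv2.resize(s['frame'][v0-r:v0+r,u0-r:u0+r],None,fx=4,fy=4,interpolation=cv2.INTER_CUBIC)
    m=(f.max(2)<125).astype(np.uint8)
    c=max(cv2.findContours(m,cv2.RETR_EXTERNAL,cv2.CHAIN_APPROX_NONE)[0],key=cv2.contourArea)[:,0,:]
    if low: c=c[c[:,1]>c[:,1].max()-58]
    e=cv2.fitEllipse(c); u,v=[(x+.5)/4-.5+o-r for x,o in zip(e[0],(u0,v0))]
    print(k,u,v,np.array(e[1])/4, np.round(onz(s,u,v,.102),4), 'dep',np.round(dep(s,u,v),4)); obs.append((s,u,v))
print(tri(obs)); print(tri([(load('w3'),316.8,220.5),(load('w4'),318.5,116.2)]))
t=load('w4')
for uv in[(295,116),(345,116),(300,145),(340,140)]: print(np.round(dep(t,*uv),4))
E
```

```text
w3 316.20363426208496 219.58351135253906 [29.96813774 30.82694817] [ 0.5641 -0.2563  0.102 ] dep [ 0.5641 -0.2595  0.0929]
w4 317.8509292602539 115.87631416320801 [33.72789764 35.16451645] [ 0.5642 -0.258   0.102 ] dep [ 0.5642 -0.2578  0.0948]
(array([ 0.56416911, -0.25784754,  0.0975445 ]), [[0.03, 0.0], [-0.04, -0.0]])
(array([ 0.56492665, -0.25826602,  0.09989586]), [[0.03, 0.0], [-0.03, -0.0]])
[ 0.5344 -0.2569  0.055 ]
[ 0.5998 -0.257   0.0547]
[ 0.5402 -0.2943  0.0542]
[ 0.5938 -0.2877  0.0557]
```

Cup axis is at (0.564,-0.258) with its top at about 0.099 (expected 0.102), and the plate at 0.055 (expected 0.056). All plausible. Moving above it.

>>> apply_moves(commands=[[0.02, -0.001, -0.038, 0, 0.5], [0.05, -0.002, -0.07, 0, 0.5], [0.085, -0.002, -0.075, 0, 0.5], [0.11, -0.002, -0.075, 0, 0.5], [0.11, -0.002, -0.075, 0, 0.5]])

```text
time_s: 3.02
tool_pos: [0.5621, -0.2463, 0.1431]
tcp_rot: [1.199, 1.227, -1.204]
force: [-0.8, 1.1, 0.1]
grip_width: 0.0687
```

```bash
python3 - <<'E'
from h import *
rel((0.564,-0.258,0.080),0.0)
E
```

```text
shift [0.063, 0.0023, 0.0121]
pos [0.5621, -0.2463, 0.1431]
jaw [1.0, 0.013, -0.01]
x [-0.0098, 0.0058, -0.9999]
t 3.02
F [-0.8, 1.1, 0.1]
w 0.0687
q [0.25, 0.48, 0.15, 1.71, -0.09, 0.98, 0.45]
twist 0.013
```

>>> apply_moves(commands=[[0, 0, 0, 0, 0.5], [0, 0, 0, 0, 0.5], [0, 0, 0, 0, 0.5]])

```text
time_s: 3.27
tool_pos: [0.5672, -0.2534, 0.1517]
tcp_rot: [1.204, 1.209, -1.202]
force: [-0.1, 0.7, 0.3]
grip_width: 0.0687
```

```bash
python3 - <<'E'
from h import *
rel((0.564,-0.258,0.080),0.0)
E
```

```text
shift [0.0717, -0.0035, 0.0044]
pos [0.5672, -0.2534, 0.1517]
jaw [1.0, 0.008, 0.004]
x [0.0038, -0.0015, -1.0]
t 3.27
F [-0.1, 0.7, 0.3]
w 0.0687
q [0.26, 0.47, 0.16, 1.7, -0.09, 0.98, 0.46]
twist 0.008
```

>>> apply_moves(commands=[[0.01, -0.003, 0.004, 0, 0.5], [0.02, -0.003, 0.004, 0, 0.5], [0.03, -0.003, 0.004, 0, 0.5], [0.03, -0.003, 0.004, 0, 0.5], [0.03, -0.003, 0.004, 0, 0.5]])

```text
time_s: 3.68
tool_pos: [0.5614, -0.2563, 0.1179]
tcp_rot: [1.203, 1.215, -1.205]
force: [0.2, -0.0, -0.4]
grip_width: 0.0686
```

```bash
python3 - <<'E'
from h import *
rel((0.564,-0.258,0.080),0.0)
s=snap('wrist','w5')
E
```

```text
shift [0.0379, 0.0026, 0.0018]
pos [0.5614, -0.2563, 0.1179]
jaw [1.0, 0.008, -0.002]
x [-0.0024, 0.001, -1.0]
t 3.68
F [0.2, -0.0, -0.4]
w 0.0686
q [0.27, 0.51, 0.15, 1.73, -0.09, 0.92, 0.47]
twist 0.008
```

View pics/w5.png

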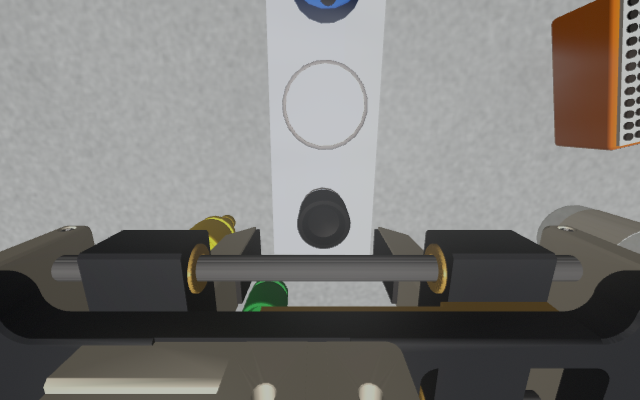

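The cup at (323,220) is about 2–3 mm to +x of the jaw centre, which agrees with the numbers. Nothing is in the fingers' way.

>>> apply_moves(commands=[[0.015, 0.003, 0.002, 0, 0.5], [0.03, 0.003, 0.002, 0, 0.5], [0.038, 0.003, 0.002, 0, 0.5], [0.038, 0.003, 0.002, 0, 0.5], [0.038, 0.003, 0.002, 0, 0.5]])

```text
time_s: 4.15
tool_pos: [0.565, -0.2584, 0.0805]
tcp_rot: [1.203, 1.214, -1.204]
force: [0.8, 0.8, 0.7]
grip_width: 0.0688
```

```bash
python3 - <<'E'
from h import *
rel((0.564,-0.258,0.080),0.0)
E
```

```text
shift [0.0005, -0.001, -0.0004]
pos [0.565, -0.2584, 0.0805]
jaw [1.0, 0.008, -0.001]
x [-0.0014, 0.0005, -1.0]
t 4.15
F [0.8, 0.8, 0.7]
w 0.0688
q [0.28, 0.56, 0.15, 1.74, -0.1, 0.85, 0.48]
twist 0.008
```

>>> apply_moves(commands=[[0, 0, 0, 0, -1], [0, 0, 0, 0, -1], [0, 0, 0, 0, -1], [0, 0, 0, 0, -1], [0, 0, 0, 0, -1]])

```text
time_s: 4.57
tool_pos: [0.5657, -0.2587, 0.0817]
tcp_rot: [1.203, 1.212, -1.203]
force: [-0.0, -0.0, -1.0]
grip_width: 0.0399
```

>>> apply_moves(commands=[[0, 0, 0, 0, -1], [0, 0, 0, 0, -1], [0, 0, 0, 0, -1]])

```text
time_s: 4.82
tool_pos: [0.5655, -0.2586, 0.0813]
tcp_rot: [1.203, 1.213, -1.203]
force: [0.8, -0.9, 0.7]
grip_width: 0.0201
```

```bash
python3 - <<'E'
from h import *
rel((0.564,-0.258,0.14),0.0)
E
```

```text
shift [-0.0587, -0.0015, -0.0006]
pos [0.5655, -0.2586, 0.0813]
jaw [1.0, 0.008, 0.0]
x [0.0001, -0.0, -1.0]
t 4.82
F [0.8, -0.9, 0.7]
w 0.0201
q [0.28, 0.56, 0.15, 1.74, -0.1, 0.85, 0.48]
twist 0.008
```

The jaws have closed to 20 mm on a 40 mm cup, so I may not be holding it. I'll look before moving.

```bash
python3 - <<'E'
from h import *
s=snap('wrist','w6'); t=snap('top','t6'); c=snap('scene','s6')
rel((0.564,-0.258,0.14),0.0)
def crop(s,u,v,a,b,f): return cv2.resize(s['frame'][v-b:v+b,u-a:u+a,::-1],None,fx=f,fy=f,interpolation=cv2.INTER_CUBIC)
cv2.imwrite('pics/c6.png',np.hstack([crop(c,260,245,50,50,4),crop(t,423,193,50,50,4)]))
E
```

```text
shift [-0.0588, -0.0014, -0.0006]
pos [0.5654, -0.2586, 0.0812]
jaw [1.0, 0.008, -0.0]
x [-0.0, 0.0, -1.0]
t 4.97
F [0.1, -0.2, -0.0]
w 0.0082
q [0.28, 0.56, 0.15, 1.74, -0.1, 0.85, 0.48]
twist 0.008
```

View pics/c6.png

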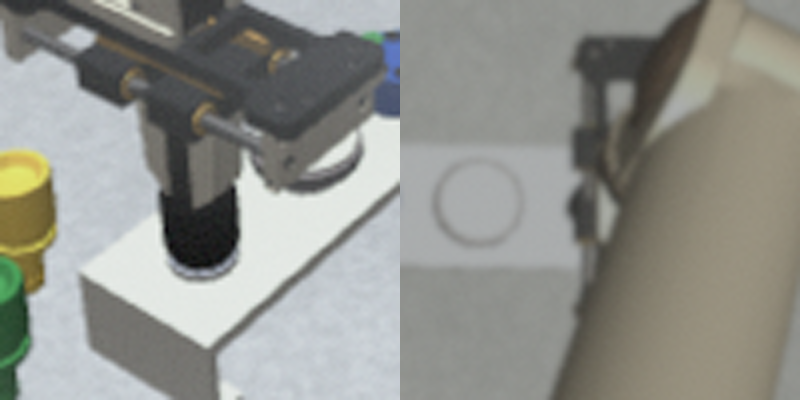

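View pics/w6.png

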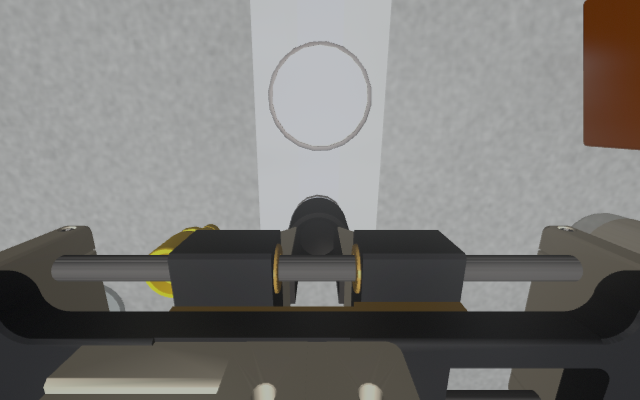

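The pictures are ambiguous, since the reading kept falling between them. Take another look now to compare against the reading.

```bash
python3 - <<'E'
from h import *
print(readout.read_state()['grip_width'])
s=snap('wrist','w7'); c=snap('scene','s7'); print(readout.read_state()['grip_width'])
def crop(s,u,v,a,b,f): return cv2.resize(s['frame'][v-b:v+b,u-a:u+a,::-1],None,fx=f,fy=f,interpolation=cv2.INTER_CUBIC)
a=crop(s,320,240,90,60,4);cv2.imwrite('pics/c7.png',np.clip(a*1.0+30,0,255).astype(np.uint8))
cv2.imwrite('pics/c7s.png',crop(c,262,240,40,40,7))
E
```

```text
0.008162994748798185
0.0022116818848343053
```

View pics/c7.png

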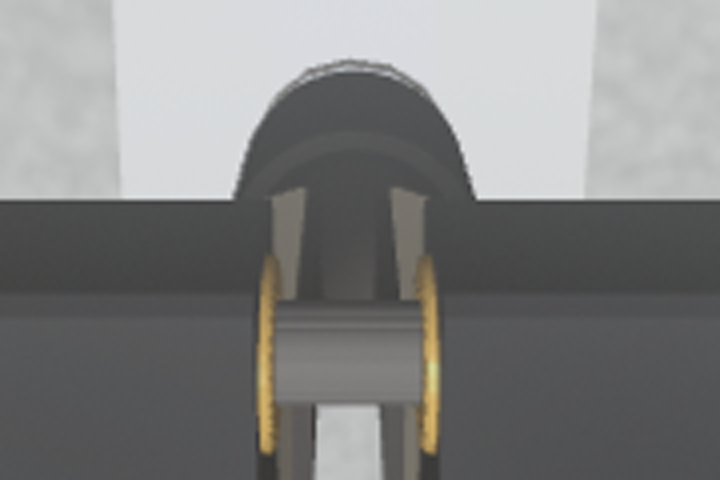

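View pics/c7s.png

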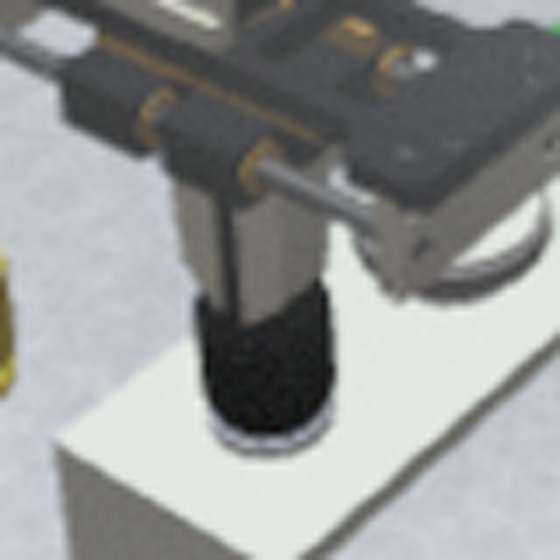

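```bash
python3 - <<'E'
from h import *
c=load('s7'); w=load('w7')
def pc(P): u,v=proj(c,P); return round((u-222)*7),round((v-200)*7)
for n,P in dict(tip=(.5654,-.2586,.067),tipm=(.555,-.2586,.067),grasp=(.5654,-.2586,.086),rim=(.564,-.258,.102),seat=(.564,-.258,.056),tipback=(.5654,-.288,.067)).items(): print(n,'crop',pc(P),'wrist',np.round(proj(w,P)))
# depth at visible finger in scene crop
for x,y in [(200,250),(215,290),(260,280),(290,280),(260,310),(240,300),(230,360),(265,350),(310,350),(265,430)]:
    u,v=222+x/7,200+y/7; print((x,y),np.round(dep(c,round(u),round(v)),3))
print('wrist')
for u,v in [(303,300-240+240),(410,300),(320,215),(320,205),(321,348)]:
    print((u,v),np.round(dep(w,u,v),3))
E
```

```text
tip crop (267, 387) wrist [320. 223.]
tipm crop (241, 373) wrist [305. 223.]
grasp crop (263, 339) wrist [320. 233.]
rim crop (257, 294) wrist [318. 242.]
seat crop (267, 412) wrist [318. 218.]
tipback crop (198, 443) wrist [319. 260.]
(200, 250) [ 0.558 -0.272  0.124]
(215, 290) [ 0.56 -0.27  0.11]
(260, 280) [ 0.579 -0.272  0.124]
(290, 280) [ 0.582 -0.263  0.12 ]
(260, 310) [ 0.578 -0.272  0.114]
(240, 300) [ 0.568 -0.27   0.11 ]
(230, 360) [ 0.572 -0.279  0.097]
(265, 350) [ 0.579 -0.271  0.098]
(310, 350) [ 0.584 -0.26   0.092]
(265, 430) [ 0.577 -0.272  0.068]
wrist
(303, 300) [ 0.557 -0.268  0.147]
(410, 300) [ 0.589 -0.237  0.191]
(320, 215) [ 0.565 -0.241  0.102]
(320, 205) [ 0.565 -0.239  0.088]
(321, 348) [ 0.564 -0.234  0.212]
```

```bash
python3 - <<'E'
from h import *
w=load('w7');print(w['position'], readout.read_state()['tool_pos'])
for v in range(222,262,3):
    print(v,[np.round(dep(w,u,v),3).tolist() for u in(303,320,331)])
w=load('w5');print(w['position'],'open view: fingers')
for v in range(225,262,4):
    print(v,[np.round(dep(w,u,v),3).tolist() for u in(245,255,380,390)])
E
```

```text
[ 0.56286921 -0.18937122  0.25998134] [ 0.56540099 -0.25857889  0.08114461]
222 [[0.555, -0.246, 0.101], [0.565, -0.248, 0.095], [0.572, -0.246, 0.098]]
225 [[0.555, -0.249, 0.097], [0.565, -0.25, 0.095], [0.572, -0.249, 0.097]]
228 [[0.555, -0.248, 0.105], [0.565, -0.252, 0.095], [0.572, -0.248, 0.104]]
231 [[0.555, -0.248, 0.11], [0.565, -0.254, 0.095], [0.572, -0.248, 0.109]]
234 [[0.556, -0.248, 0.114], [0.565, -0.257, 0.093], [0.571, -0.248, 0.114]]
237 [[0.556, -0.248, 0.118], [0.565, -0.258, 0.094], [0.571, -0.248, 0.118]]
240 [[0.556, -0.248, 0.123], [0.565, -0.261, 0.093], [0.571, -0.248, 0.123]]
243 [[0.556, -0.248, 0.127], [0.565, -0.262, 0.094], [0.571, -0.248, 0.127]]
246 [[0.556, -0.248, 0.129], [0.566, -0.265, 0.093], [0.57, -0.248, 0.131]]
249 [[0.557, -0.248, 0.134], [0.566, -0.266, 0.095], [0.57, -0.248, 0.133]]
252 [[0.557, -0.248, 0.137], [0.566, -0.268, 0.095], [0.57, -0.248, 0.138]]
255 [[0.559, -0.229, 0.18], [0.564, -0.229, 0.18], [0.568, -0.228, 0.18]]
258 [[0.559, -0.229, 0.182], [0.564, -0.228, 0.182], [0.567, -0.228, 0.183]]
261 [[0.559, -0.229, 0.183], [0
[... 408 characters left out ...]
37 [[0.521, -0.246, 0.156], [0.525, -0.248, 0.152], [0.595, -0.247, 0.151], [0.599, -0.246, 0.154]]
241 [[0.522, -0.246, 0.16], [0.525, -0.25, 0.151], [0.594, -0.247, 0.157], [0.598, -0.246, 0.159]]
245 [[0.523, -0.247, 0.164], [0.525, -0.253, 0.151], [0.594, -0.249, 0.157], [0.597, -0.245, 0.166]]
249 [[0.523, -0.247, 0.167], [0.525, -0.254, 0.153], [0.594, -0.252, 0.157], [0.596, -0.247, 0.168]]
253 [[0.524, -0.248, 0.171], [0.525, -0.257, 0.152], [0.594, -0.254, 0.158], [0.595, -0.247, 0.172]]
257 [[0.537, -0.226, 0.218], [0.541, -0.226, 0.219], [0.579, -0.226, 0.218], [0.582, -0.226, 0.218]]
261 [[0.538, -0.227, 0.22], [0.541, -0.227, 0.22], [0.579, -0.227, 0.219], [0.581, -0.226, 0.22]]
```

The images explain it. Finger bottoms stand at z≈0.104 while the reported TCP is 0.081, and at 0.140 against 0.118 in w5. So the real fingertips are about 23 mm above the reported TCP rather than 14 mm below it, and the jaws closed just above the rim without touching the cup. Sideways they are centred. I'll use tip = TCP + 0.023, open, and go about 37 mm lower.

>>> apply_moves(commands=[[-0.015, 0, 0, 0, 0.5], [-0.015, 0, 0, 0, 0.5], [-0.015, 0, 0, 0, 0.5], [-0.015, 0, 0, 0, 0.5], [-0.015, 0, 0, 0, 0.5]])

```text
time_s: 5.48
tool_pos: [0.5651, -0.2584, 0.0956]
tcp_rot: [1.203, 1.214, -1.204]
force: [0.8, 0.1, -0.5]
grip_width: 0.031
```

>>> apply_moves(commands=[[0, 0, 0, 0, 0.5], [0, 0, 0, 0, 0.5], [0, 0, 0, 0, 0.5], [0, 0, 0, 0, 0.5]])

```text
time_s: 5.82
tool_pos: [0.5653, -0.2586, 0.096]
tcp_rot: [1.203, 1.213, -1.203]
force: [0.6, -1.1, -0.7]
grip_width: 0.0571
```

```bash
python3 - <<'E'
from h import *
rel((0.565,-0.2585,0.045),0.0)
E
```

```text
shift [0.051, -0.0003, -0.0001]
pos [0.5653, -0.2586, 0.096]
jaw [1.0, 0.008, -0.0]
x [-0.0003, 0.0001, -1.0]
t 5.82
F [0.6, -1.1, -0.7]
w 0.0571
q [0.27, 0.54, 0.15, 1.73, -0.1, 0.88, 0.47]
twist 0.008
```

>>> apply_moves(commands=[[0.0, 0, 0, 0, 0.5], [0.012, 0, 0, 0, 0.5], [0.024, 0, 0, 0, 0.5], [0.036, 0, 0, 0, 0.5], [0.036, 0, 0, 0, 0.5]])

```text
time_s: 6.23
tool_pos: [0.5628, -0.2573, 0.0563]
tcp_rot: [1.202, 1.219, -1.206]
force: [-0.4, 0.5, -1.4]
grip_width: 0.0686
```

```bash
python3 - <<'E'
from h import *
rel((0.565,-0.2585,0.045),0.0)
c=snap('scene','s8')
def crop(s,u,v,a,b,f): return cv2.resize(s['frame'][v-b:v+b,u-a:u+a,::-1],None,fx=f,fy=f,interpolation=cv2.INTER_CUBIC)
cv2.imwrite('pics/c8.png',crop(c,262,240,45,40,7))
E
```

```text
shift [0.0113, 0.0023, 0.0012]
pos [0.5628, -0.2573, 0.0563]
jaw [1.0, 0.008, -0.006]
x [-0.0057, 0.0023, -1.0]
t 6.23
F [-0.4, 0.5, -1.4]
w 0.0686
q [0.28, 0.59, 0.14, 1.75, -0.11, 0.81, 0.48]
twist 0.008
```

View pics/c8.png

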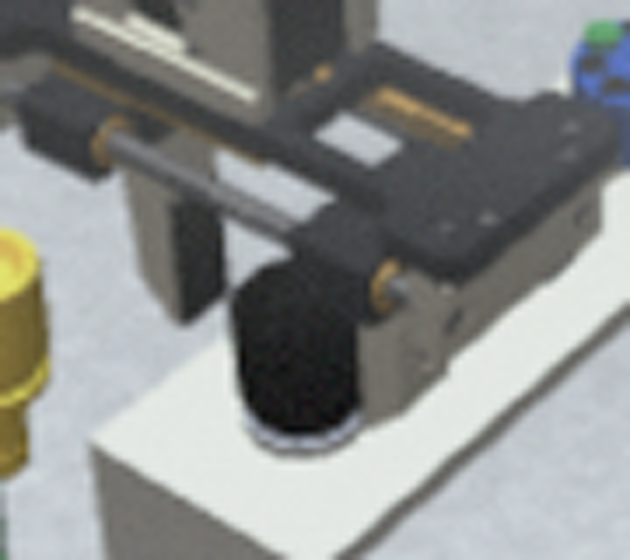

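The fingers now straddle the cup at about half height. A further 10 mm.

>>> apply_moves(commands=[[0.005, 0, 0, 0, 0.5], [0.01, 0, 0, 0, 0.5], [0.01, 0, 0, 0, 0.5], [0.01, 0, 0, 0, 0.5]])

```text
time_s: 6.62
tool_pos: [0.5654, -0.2586, 0.05]
tcp_rot: [1.203, 1.213, -1.203]
force: [0.6, -0.7, -0.8]
grip_width: 0.0689
```

```bash
python3 - <<'E'
from h import *
rel((0.565,-0.2585,0.045),0.0)
E
```

```text
shift [0.005, -0.0004, -0.0001]
pos [0.5654, -0.2586, 0.05]
jaw [1.0, 0.008, -0.0]
x [-0.0003, 0.0001, -1.0]
t 6.62
F [0.6, -0.7, -0.8]
w 0.0689
q [0.28, 0.6, 0.14, 1.75, -0.11, 0.8, 0.48]
twist 0.008
```

Tip ≈ 0.073. 5 mm more, then close.

>>> apply_moves(commands=[[0.005, 0, 0, 0, 0.5], [0.005, 0, 0, 0, 0.5], [0.005, 0, 0, 0, -1], [0.005, 0, 0, 0, -1], [0.005, 0, 0, 0, -1]])

```text
time_s: 7.03
tool_pos: [0.5656, -0.2586, 0.0454]
tcp_rot: [1.203, 1.213, -1.203]
force: [-0.4, -0.3, 0.4]
grip_width: 0.0533
```

>>> apply_moves(commands=[[0, 0, 0, 0, -1], [0, 0, 0, 0, -1], [0, 0, 0, 0, -1], [0, 0, 0, 0, -1], [0, 0, 0, 0, -1]])

```text
time_s: 7.45
tool_pos: [0.5656, -0.2587, 0.0454]
tcp_rot: [1.203, 1.213, -1.203]
force: [-0.5, 1.1, 0.2]
grip_width: 0.0393
```

```bash
python3 - <<'E'
from h import *
rel((0.565,-0.2585,0.11),0.0)
E
```

```text
shift [-0.0646, -0.0006, -0.0002]
pos [0.5656, -0.2587, 0.0454]
jaw [1.0, 0.008, 0.0]
x [0.0004, -0.0001, -1.0]
t 7.45
F [-0.5, 1.1, 0.2]
w 0.0393
q [0.28, 0.61, 0.14, 1.75, -0.11, 0.79, 0.48]
twist 0.008
```

Held, with the opening at 39.3 mm. Lifting straight up.

>>> apply_moves(commands=[[-0.015, 0, 0, 0, -1], [-0.035, 0, 0, 0, -1], [-0.06, 0, 0, 0, -1], [-0.09, 0, 0, 0, -1], [-0.115, 0, 0, 0, -1]])

```text
time_s: 7.87
tool_pos: [0.5652, -0.2586, 0.1615]
tcp_rot: [1.203, 1.213, -1.204]
force: [0.6, 0.3, -1.5]
grip_width: 0.0392
```

```bash
python3 - <<'E'
from h import *
rel((0.545,0.182,0.16),0.0)
c=snap('scene','s9')
def crop(s,u,v,a,b,f): return cv2.resize(s['frame'][v-b:v+b,u-a:u+a,::-1],None,fx=f,fy=f,interpolation=cv2.INTER_CUBIC)
cv2.imwrite('pics/c9.png',crop(c,262,225,70,60,5))
E
```

```text
shift [0.0015, -0.0167, -0.4407]
pos [0.5652, -0.2586, 0.1615]
jaw [1.0, 0.008, -0.0]
x [-0.0004, 0.0001, -1.0]
t 7.87
F [0.6, 0.3, -1.5]
w 0.0392
q [0.26, 0.46, 0.16, 1.68, -0.09, 1.0, 0.46]
twist 0.008
```

View pics/c9.png

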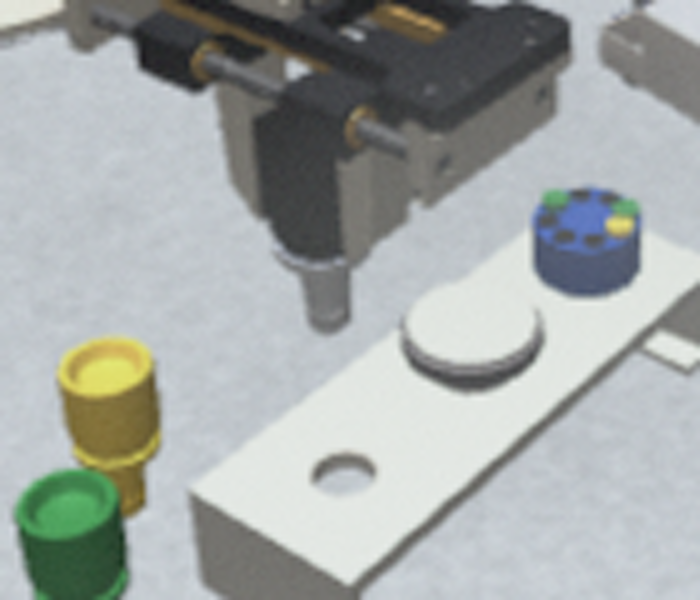

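The black cup is held upright with its shank clear of the stand, and the hole is empty. Carrying it to the mixer at this height.

>>> apply_moves(commands=[[0, -0.001, -0.025, 0, -1], [0, -0.002, -0.055, 0, -1], [0, -0.003, -0.09, 0, -1], [0, -0.004, -0.125, 0, -1], [0, -0.006, -0.16, 0, -1]])

```text
time_s: 8.33
tool_pos: [0.5577, -0.0972, 0.1599]
tcp_rot: [1.204, 1.213, -1.204]
force: [0.0, -0.1, -1.7]
grip_width: 0.0397
```

>>> apply_moves(commands=[[0, -0.001, -0.035, 0, -1], [0, -0.003, -0.07, 0, -1], [0, -0.004, -0.105, 0, -1], [0, -0.005, -0.14, 0, -1], [0, -0.006, -0.175, 0, -1]])

```text
time_s: 8.75
tool_pos: [0.5501, 0.0778, 0.16]
tcp_rot: [1.203, 1.213, -1.204]
force: [0.5, -0.0, 0.0]
grip_width: 0.0396
```

```bash
python3 - <<'E'
from h import *
rel((0.545,0.182,0.15),0.0)
E
```

```text
shift [0.0099, -0.0043, -0.1042]
pos [0.5501, 0.0778, 0.16]
jaw [1.0, 0.008, -0.0]
x [-0.0004, -0.0001, -1.0]
t 8.75
F [0.5, -0.0, 0.0]
w 0.0396
q [-0.23, 0.35, 0.05, 1.85, -0.02, 0.94, -0.16]
twist 0.008
```

>>> apply_moves(commands=[[0, -0.001, -0.03, 0, -1], [0, -0.002, -0.06, 0, -1], [0, -0.002, -0.085, 0, -1], [0, -0.003, -0.103, 0, -1], [0, -0.003, -0.103, 0, -1]])

```text
time_s: 9.17
tool_pos: [0.5455, 0.1854, 0.1598]
tcp_rot: [1.2, 1.219, -1.197]
force: [-0.1, -0.1, 0.1]
grip_width: 0.0396
```

```bash
python3 - <<'E'
from h import *
rel((0.5465,0.181,0.15),0.0)
w=snap('wrist','w10'); c=snap('scene','s10'); rel((0.5465,0.181,0.15))
def crop(s,u,v,a,b,f): return cv2.resize(s['frame'][v-b:v+b,u-a:u+a,::-1],None,fx=f,fy=f,interpolation=cv2.INTER_CUBIC)
cv2.imwrite('pics/c10.png',np.hstack([crop(w,320,225,60,50,4),crop(c,358,150,40,50,4)]))
E
```

```text
shift [0.0098, 0.001, 0.0044]
pos [0.5455, 0.1854, 0.1598]
jaw [1.0, 0.015, -0.001]
x [-0.0009, 0.0029, -1.0]
t 9.17
F [-0.1, -0.1, 0.1]
w 0.0396
q [-0.38, 0.39, 0.01, 1.8, -0.01, 0.96, -0.35]
twist 0.015
shift [0.0097, 0.0002, -0.0012]
pos [0.5464, 0.1798, 0.1597]
jaw [1.0, 0.01, -0.001]
x [-0.0009, -0.0005, -1.0]
t 9.27
F [-0.3, -1.3, -1.4]
w 0.0394
q [-0.37, 0.38, 0.01, 1.8, -0.0, 0.96, -0.35]
```

View pics/c10.png

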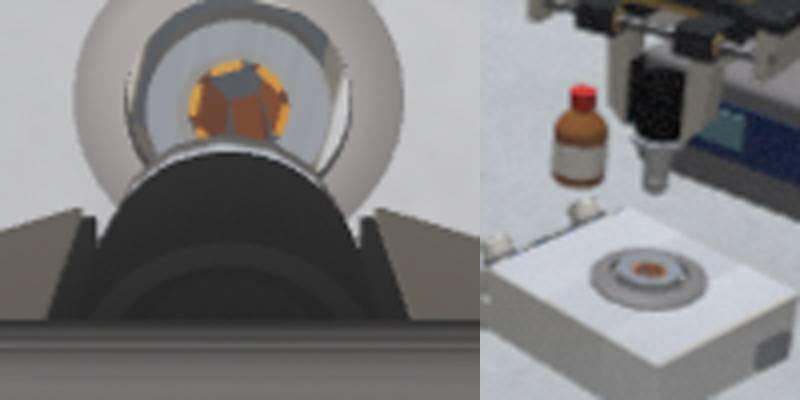

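Wrist view: the cup is centred on the socket in x and the shank is well above it. The scene view agrees. Lowering, then checking.

>>> apply_moves(commands=[[0.02, 0, -0.001, 0, -1], [0.04, 0, -0.001, 0, -1], [0.05, 0, -0.001, 0, -1], [0.05, 0, -0.001, 0, -1], [0.05, 0, -0.001, 0, -1]])

```text
time_s: 9.68
tool_pos: [0.5467, 0.1788, 0.1098]
tcp_rot: [1.203, 1.212, -1.206]
force: [-0.4, -0.3, -0.9]
grip_width: 0.0396
```

```bash
python3 - <<'E'
from h import *
rel((0.5465,0.181,0.07),0.0)
c=snap('scene','s11'); w=snap('wrist','w11')
def crop(s,u,v,a,b,f): return cv2.resize(s['frame'][v-b:v+b,u-a:u+a,::-1],None,fx=f,fy=f,interpolation=cv2.INTER_CUBIC)
cv2.imwrite('pics/c11.png',np.hstack([crop(w,320,225,60,50,4),crop(c,358,155,40,50,4)]))
E
```

```text
shift [0.0398, -0.0001, -0.0022]
pos [0.5467, 0.1788, 0.1098]
jaw [1.0, 0.006, -0.001]
x [-0.0015, -0.001, -1.0]
t 9.68
F [-0.4, -0.3, -0.9]
w 0.0396
q [-0.37, 0.45, 0.01, 1.84, -0.01, 0.86, -0.35]
twist 0.006
```

View pics/c11.png

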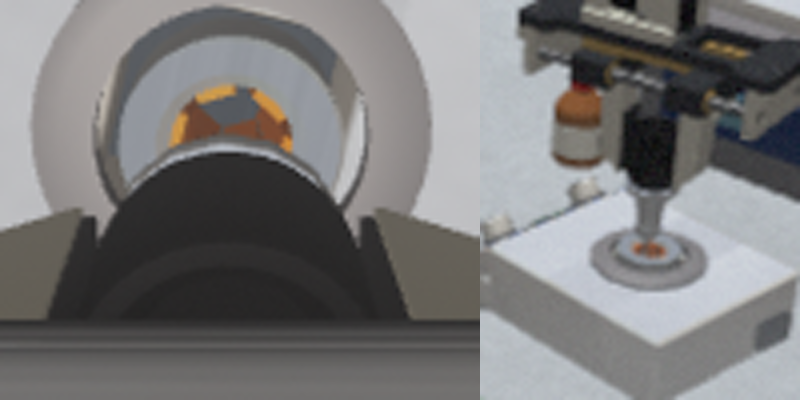

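>>> apply_moves(commands=[[0.008, 0, -0.002, 0, -1], [0.016, 0, -0.002, 0, -1], [0.022, 0, -0.002, 0, -1], [0.022, 0, -0.002, 0, -1], [0.022, 0, -0.002, 0, -1]])

```text
time_s: 10.2
tool_pos: [0.5469, 0.1818, 0.0876]
tcp_rot: [1.203, 1.213, -1.204]
force: [1.8, -0.4, -1.5]
grip_width: 0.0394
```

```bash
python3 - <<'E'
from h import *
rel((0.5465,0.181,0.07),0.0)
c=snap('scene','s12'); w=snap('wrist','w12')
def crop(s,u,v,a,b,f): return cv2.resize(s['frame'][v-b:v+b,u-a:u+a,::-1],None,fx=f,fy=f,interpolation=cv2.INTER_CUBIC)
cv2.imwrite('pics/c12.png',np.hstack([crop(w,320,225,60,50,4),crop(c,358,155,40,50,4)]))
E
```

```text
shift [0.0176, -0.0004, 0.0008]
pos [0.5469, 0.1818, 0.0876]
jaw [1.0, 0.008, -0.0]
x [-0.0004, -0.0006, -1.0]
t 10.2
F [1.8, -0.4, -1.5]
w 0.0394
q [-0.37, 0.48, 0.01, 1.85, -0.0, 0.82, -0.36]
twist 0.008
```

View pics/c12.png

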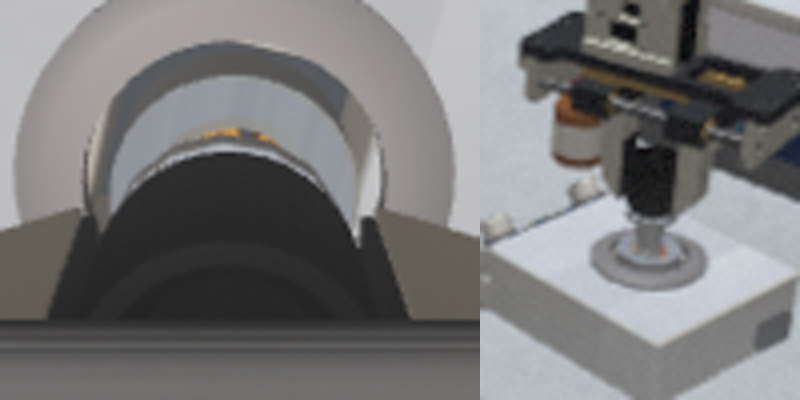

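The shank is in the mouth with small side force. Continuing down towards the taper contact.

>>> apply_moves(commands=[[0.004, 0.001, 0, 0, -1], [0.008, 0.001, 0, 0, -1], [0.011, 0.001, 0, 0, -1], [0.011, 0.001, 0, 0, -1]])

```text
time_s: 10.63
tool_pos: [0.5478, 0.1818, 0.0765]
tcp_rot: [1.203, 1.213, -1.204]
force: [1.4, -1.1, -2.0]
grip_width: 0.0394
```

>>> apply_moves(commands=[[0.002, 0, 0, 0, -1], [0.004, 0, 0, 0, -1], [0.004, 0, 0, 0, -1]])

```text
time_s: 10.88
tool_pos: [0.548, 0.1818, 0.0729]
tcp_rot: [1.203, 1.213, -1.204]
force: [0.8, -2.6, -1.8]
grip_width: 0.0394
```

```bash
python3 - <<'E'
from h import *
rel((0.5465,0.181,0.0635),0.0)
E
```

```text
shift [0.0094, -0.0015, 0.0008]
pos [0.548, 0.1818, 0.0729]
jaw [1.0, 0.008, -0.0]
x [-0.0001, -0.0005, -1.0]
t 10.88
F [0.8, -2.6, -1.8]
w 0.0394
q [-0.37, 0.5, 0.01, 1.85, -0.0, 0.79, -0.36]
twist 0.008
```

>>> apply_moves(commands=[[0.002, 0, 0.0005, 0, -1], [0.004, 0, 0.001, 0, -1], [0.004, 0, 0.001, 0, -1]])

```text
time_s: 11.13
tool_pos: [0.5481, 0.1813, 0.0692]
tcp_rot: [1.204, 1.213, -1.203]
force: [1.1, -3.0, 0.4]
grip_width: 0.0393
```

>>> apply_moves(commands=[[0.002, 0, 0, 0, -1], [0.003, 0, 0, 0, -1], [0.003, 0, 0, 0, -1]])

```text
time_s: 11.38
tool_pos: [0.5483, 0.1813, 0.0666]
tcp_rot: [1.204, 1.213, -1.203]
force: [0.2, -2.9, 4.3]
grip_width: 0.0397
```

Taper contact has begun (Fz is rising). Pressing on in small steps.

>>> apply_moves(commands=[[0.001, 0, 0, 0, -1], [0.002, 0, 0.0005, 0, -1], [0.003, 0, 0.001, 0, -1], [0.003, 0, 0.001, 0, -1]])

```text
time_s: 11.72
tool_pos: [0.5484, 0.1811, 0.0642]
tcp_rot: [1.204, 1.213, -1.202]
force: [-0.9, -2.5, 8.1]
grip_width: 0.0389
```

>>> apply_moves(commands=[[0.001, 0, 0, 0, -1], [0.002, 0, 0, 0, -1], [0.002, 0, 0, 0, -1]])

```text
time_s: 11.97
tool_pos: [0.5484, 0.1812, 0.0633]
tcp_rot: [1.204, 1.213, -1.202]
force: [-4.8, -3.3, 16.9]
grip_width: 0.0395
```

```bash
python3 - <<'E'
from h import *
rel((0.5465,0.181,0.0635),0.0)
c=snap('scene','s13'); w=snap('wrist','w13')
def crop(s,u,v,a,b,f): return cv2.resize(s['frame'][v-b:v+b,u-a:u+a,::-1],None,fx=f,fy=f,interpolation=cv2.INTER_CUBIC)
cv2.imwrite('pics/c13.png',np.hstack([crop(w,320,225,40,40,8)[:560],crop(c,360,160,16,40,8)[:560]]))
E
```

```text
shift [-0.0002, -0.0019, 0.0001]
pos [0.5484, 0.1812, 0.0633]
jaw [1.0, 0.008, 0.001]
x [0.0011, 0.0012, -1.0]
t 11.97
F [-4.8, -3.3, 16.9]
w 0.0395
q [-0.37, 0.51, 0.01, 1.86, -0.01, 0.77, -0.35]
twist 0.008
```

View pics/c13.png

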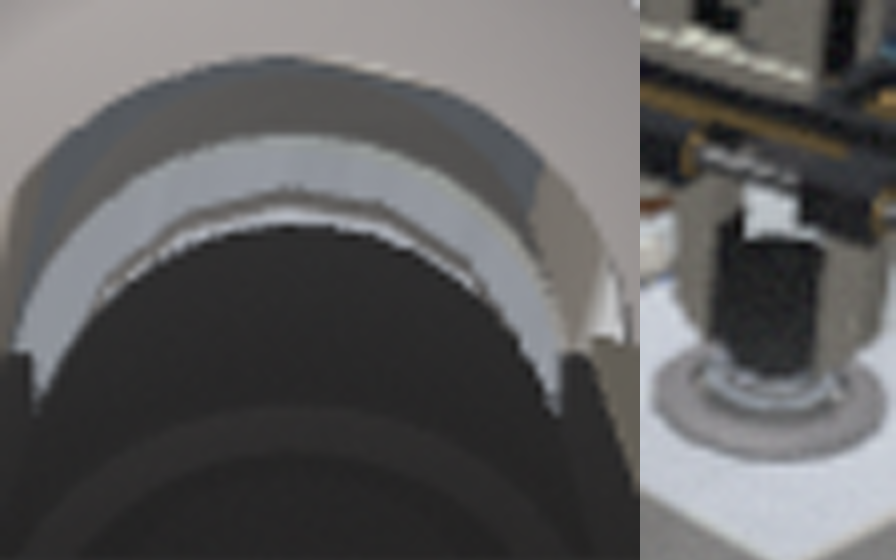

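Force rose to 17 N near the expected home height of 0.0634. I'll press a little more to see whether it has bottomed.

>>> apply_moves(commands=[[0.001, -0.001, 0, 0, -1], [0.002, -0.001, 0, 0, -1], [0.002, -0.001, 0, 0, -1]])

```text
time_s: 12.32
tool_pos: [0.5485, 0.1812, 0.0632]
tcp_rot: [1.206, 1.212, -1.2]
force: [-6.8, -4.9, 29.1]
grip_width: 0.0393
```

>>> apply_moves(commands=[[0.001, 0, 0, 0, -1], [0.002, 0, 0, 0, -1], [0.002, 0, 0, 0, -1]])

```text
time_s: 12.57
tool_pos: [0.5486, 0.1813, 0.0628]
tcp_rot: [1.206, 1.212, -1.2]
force: [-12.1, -5.8, 41.9]
grip_width: 0.0389
```

Stiff stop: 42 N with hardly any travel, so it looks home. Unloading before I open the jaws.

>>> apply_moves(commands=[[-0.003, 0, 0, 0, -1], [-0.006, 0, 0, 0, -1], [-0.006, 0, 0, 0, -1]])

```text
time_s: 12.82
tool_pos: [0.548, 0.1811, 0.0638]
tcp_rot: [1.205, 1.212, -1.201]
force: [2.8, -0.7, 5.1]
grip_width: 0.0395
```

>>> apply_moves(commands=[[0, 0, 0, 0, 0.5], [0, 0, 0, 0, 0.5], [0, 0, 0, 0, 0.5], [0, 0, 0, 0, 0.5], [0, 0, 0, 0, 0.5]])

```text
time_s: 13.23
tool_pos: [0.5462, 0.1804, 0.0626]
tcp_rot: [1.202, 1.214, -1.204]
force: [-0.1, 0.0, -0.0]
grip_width: 0.0668
```

```bash
python3 - <<'E'
from h import *
rel((0.5465,0.181,0.15),0.0)
E
```

```text
shift [-0.0874, 0.0002, -0.0006]
pos [0.5462, 0.1804, 0.0626]
jaw [1.0, 0.008, -0.002]
x [-0.0015, -0.0002, -1.0]
t 13.23
F [-0.1, 0.0, -0.0]
w 0.0668
q [-0.37, 0.51, 0.01, 1.86, -0.01, 0.77, -0.35]
twist 0.008
```

>>> apply_moves(commands=[[-0.015, 0, 0, 0, 0.5], [-0.04, 0, 0, 0, 0.5], [-0.08, 0, 0, 0, 0.5], [-0.12, 0, 0, 0, 0.5], [-0.14, 0, 0, 0, 0.5]])

```text
time_s: 13.65
tool_pos: [0.5488, 0.1811, 0.2079]
tcp_rot: [1.207, 1.211, -1.199]
force: [0.5, 1.0, 0.4]
grip_width: 0.0686
```

>>> apply_moves(commands=[[-0.01, 0, 0.035, 0, 0.5], [-0.02, 0, 0.07, 0, 0.5], [-0.03, 0, 0.08, 0, 0.5], [-0.03, 0, 0.08, 0, 0.5], [-0.03, 0, 0.08, 0, 0.5]])

```text
time_s: 14.07
tool_pos: [0.5479, 0.0998, 0.2336]
tcp_rot: [1.206, 1.212, -1.204]
force: [0.4, 0.1, -0.2]
grip_width: 0.0688
```

```bash
python3 - <<'E'
from h import *
rel((0.5465,0.181,0.15),0.0)
w=snap('wrist','w14');c=snap('scene','s14')
cv2.imwrite('pics/c14.png',np.hstack([cv2.resize(w['frame'][40:180,240:390,::-1],None,fx=3,fy=3,interpolation=cv2.INTER_CUBIC),cv2.resize(c['frame'][120:206,320:400,::-1],(391,420),interpolation=cv2.INTER_CUBIC)[:,:350]]))
print('collar/flange depth profile along rows/cols')
u,v=map(int,proj(w,(.545,.182,.12)));print(u,v)
for k in range(-44,45,4): print(k,np.round(dep(w,u+k,v),3).tolist())
E
```

```text
shift [0.0837, -0.001, -0.0811]
pos [0.5479, 0.0998, 0.2336]
jaw [1.0, 0.006, 0.001]
x [0.0009, 0.0007, -1.0]
t 14.07
F [0.4, 0.1, -0.2]
w 0.0688
q [-0.27, 0.27, 0.05, 1.77, -0.02, 1.1, -0.21]
twist 0.006
collar/flange depth profile along rows/cols
316 111
-44 [0.492, 0.185, 0.061]
-40 [0.497, 0.185, 0.062]
-36 [0.501, 0.185, 0.061]
-32 [0.507, 0.185, 0.067]
-28 [0.512, 0.185, 0.069]
-24 [0.516, 0.185, 0.069]
-20 [0.52, 0.186, 0.055]
-16 [0.529, 0.183, 0.121]
-12 [0.532, 0.183, 0.115]
-8 [0.536, 0.183, 0.114]
-4 [0.541, 0.183, 0.112]
0 [0.545, 0.183, 0.113]
4 [0.549, 0.183, 0.113]
8 [0.553, 0.183, 0.113]
12 [0.557, 0.183, 0.113]
16 [0.561, 0.183, 0.121]
20 [0.565, 0.183, 0.119]
24 [0.573, 0.186, 0.062]
28 [0.577, 0.185, 0.069]
32 [0.582, 0.186, 0.068]
36 [0.587, 0.186, 0.064]
40 [0.592, 0.186, 0.063]
44 [0.597, 0.186, 0.062]
```

View pics/c14.png

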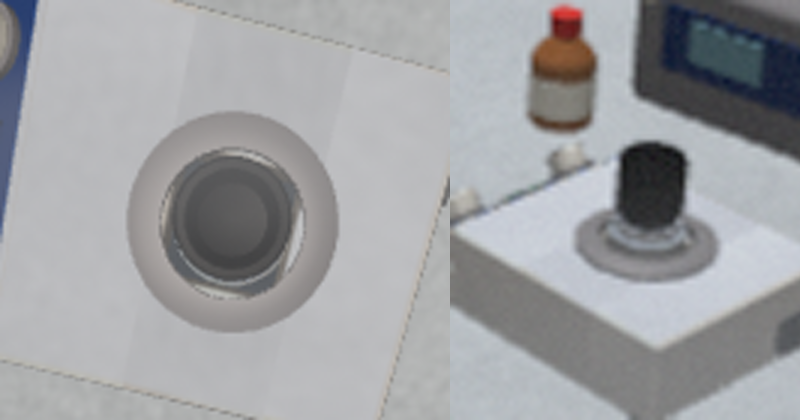

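Rim at about 0.120 (home expects 0.120). I'll measure this more precisely, using several views to check the gap and the tilt.

```bash
python3 - <<'E'
from h import *
def cloud(tag,u0,v0,r):
    s=load(tag); V,U=np.mgrid[v0-r:v0+r,u0-r:u0+r]; K=s['mtx']; z=s['range_z'][V,U]
    d=np.stack([(U-K[0,2])/K[0,0],-(V-K[1,2])/K[1,1],-np.ones_like(U,float)],-1)
    return s['position']+(d*z[...,None])@R(s).T
for tag,(u,v),c,zt in(('w14',(316,112),(.545,.182),.112),('w4',(318,116),(.5642,-.258),.094)):
    P=cloud(tag,u,v,45).reshape(-1,3)
    m=(abs(P[:,2]-zt-.008)<.003); q=P[m]; print(tag,'rim centre',np.round((q.max(0)+q.min(0))/2,4),len(q))
    cc=((q.max(0)+q.min(0))/2)[:2]; rr=np.hypot(*(P[:,:2]-cc).T)
    for nm,a,b,lo,hi in(('dish',0,.011,zt-.01,zt+.006),('rim',.0155,.0195,zt+.003,zt+.02),('ring21-24',.0195,.0225,.05,.085),('27-45',.03,.037,.04,.09),('45+',.045,.06,.04,.08)):
        k=(rr>a)&(rr<b)&(P[:,2]>lo)&(P[:,2]<hi); Q=P[k]
        if len(Q)<6: continue
        A=np.c_[Q[:,:2]-cc,np.ones(len(Q))]; co=np.linalg.lstsq(A,Q[:,2],rcond=None)[0]
        print(' ',nm,len(Q),'med z',round(np.median(Q[:,2]),4),'tilt',np.round(co[:2],3))
s=load('s14'); cv2.imwrite('pics/c15.png',cv2.resize(s['frame'][142:192,335:390,::-1],None,fx=12,fy=11,interpolation=cv2.INTER_CUBIC))
E
```

```text
w14 rim centre [0.5457 0.1812 0.1197] 677
  dish 384 med z 0.1134 tilt [-0.01   0.005]
  rim 457 med z 0.12 tilt [-0.002 -0.001]
  ring21-24 41 med z 0.0734 tilt [ 0.008 -0.055]
  27-45 1097 med z 0.0683 tilt [-0.001 -0.   ]
  45+ 2761 med z 0.0624 tilt [-0.001 -0.   ]
w4 rim centre [ 0.5638 -0.2578  0.1012] 451
  dish 287 med z 0.0946 tilt [-0.028  0.009]
  rim 349 med z 0.1012 tilt [ 0.003 -0.   ]
  ring21-24 15 med z 0.0556 tilt [-0.012 -0.001]
  27-45 902 med z 0.0554 tilt [0.001 0.001]
  45+ 1558 med z 0.0553 tilt [-0.001  0.001]
```

View pics/c15.png

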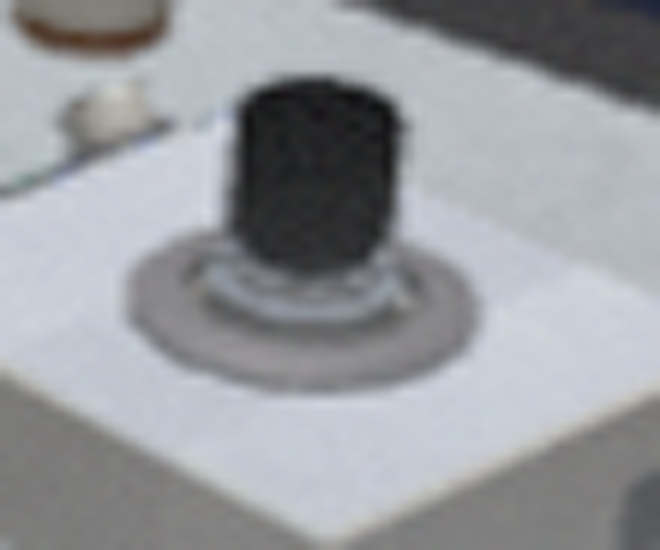

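Rim-to-collar is 46.6 mm and the same measure in the stand gave 45.8 mm. The head is upright, so any gap is under about 1 mm, which is the noise level. There is plenty of time, so I'll close the jaws and press straight down on the rim to be sure.

>>> apply_moves(commands=[[0, 0, -0.03, 0, -1], [0.03, -0.001, -0.065, 0, -1], [0.06, -0.001, -0.081, 0, -1], [0.085, -0.001, -0.081, 0, -1], [0.1, -0.001, -0.081, 0, -1]])

```text
time_s: 14.58
tool_pos: [0.5423, 0.1849, 0.1289]
tcp_rot: [1.195, 1.22, -1.203]
force: [-0.3, -0.4, -0.7]
grip_width: 0.0398
```

>>> apply_moves(commands=[[0, 0, 0, 0, -1], [0, 0, 0, 0, -1], [0, 0, 0, 0, -1], [0, 0, 0, 0, -1], [0, 0, 0, 0, -1]])

```text
time_s: 15.0
tool_pos: [0.547, 0.1816, 0.1347]
tcp_rot: [1.205, 1.212, -1.201]
force: [-0.9, -0.5, 0.3]
grip_width: 0.0067
```

```bash
python3 - <<'E'
from h import *
rel((0.547,0.181,0.1),0.0)
E
```

```text
shift [0.0347, -0.0001, 0.0006]
pos [0.547, 0.1816, 0.1347]
jaw [1.0, 0.008, 0.002]
x [0.0025, 0.001, -1.0]
t 15.0
F [-0.9, -0.5, 0.3]
w 0.0067
q [-0.37, 0.41, 0.01, 1.82, -0.0, 0.91, -0.36]
twist 0.008
```

>>> apply_moves(commands=[[0.01, 0, 0, 0, -1], [0.02, 0, 0, 0, -1], [0.03, 0, 0, 0, -1], [0.032, 0, 0, 0, -1], [0.032, 0, 0, 0, -1]])

```text
time_s: 15.42
tool_pos: [0.5446, 0.1808, 0.0995]
tcp_rot: [1.201, 1.214, -1.206]
force: [-0.5, 0.0, -1.1]
grip_width: 0.0004
```

>>> apply_moves(commands=[[0.002, 0, 0, 0, -1], [0.004, 0, 0, 0, -1], [0.004, 0, 0, 0, -1]])

```text
time_s: 15.67
tool_pos: [0.5459, 0.1813, 0.097]
tcp_rot: [1.203, 1.213, -1.203]
force: [0.5, 0.1, 0.3]
grip_width: 0.0002
```

>>> apply_moves(commands=[[0.001, 0, 0, 0, -1], [0.002, 0, 0, 0, -1], [0.003, 0, 0, 0, -1], [0.003, 0, 0, 0, -1]])

```text
time_s: 16.0
tool_pos: [0.5458, 0.1813, 0.0941]
tcp_rot: [1.203, 1.213, -1.203]
force: [0.2, -0.1, 0.7]
grip_width: 0.0005
```

>>> apply_moves(commands=[[0.001, 0, 0, 0, -1], [0.002, 0, 0, 0, -1], [0.002, 0, 0, 0, -1]])

```text
time_s: 16.25
tool_pos: [0.5463, 0.1814, 0.0924]
tcp_rot: [1.204, 1.213, -1.203]
force: [0.2, -0.2, 2.5]
grip_width: 0.0005
```

>>> apply_moves(commands=[[0.001, 0, 0, 0, -1], [0.002, 0, 0, 0, -1], [0.002, 0, 0, 0, -1]])

```text
time_s: 16.5
tool_pos: [0.547, 0.1816, 0.0913]
tcp_rot: [1.205, 1.212, -1.202]
force: [-0.8, 0.1, 7.4]
grip_width: 0.0001
```

>>> apply_moves(commands=[[0.001, 0, 0, 0, -1], [0.002, 0, 0, 0, -1], [0.002, 0, 0, 0, -1]])

```text
time_s: 16.75
tool_pos: [0.5473, 0.1816, 0.0908]
tcp_rot: [1.205, 1.212, -1.201]
force: [-3.3, -0.7, 17.3]
grip_width: 0.0006
```

>>> apply_moves(commands=[[0.0005, 0, 0, 0, -1], [0.001, 0, 0, 0, -1], [0.001, 0, 0, 0, -1]])

```text
time_s: 17.0
tool_pos: [0.5473, 0.1817, 0.0907]
tcp_rot: [1.206, 1.212, -1.201]
force: [-7.0, -1.9, 24.3]
grip_width: 0.0002
```

24 N from above with no further travel (0.1 mm). Backing off and taking a last look.

>>> apply_moves(commands=[[-0.01, 0, 0, 0, -1], [-0.03, 0, 0, 0, -1], [-0.065, 0, 0, 0, -1], [-0.1, 0, 0, 0, -1], [-0.13, 0, 0, 0, -1]])

```text
time_s: 17.42
tool_pos: [0.5458, 0.1812, 0.219]
tcp_rot: [1.203, 1.213, -1.203]
force: [1.3, 0.1, -0.3]
grip_width: 0.0003
```

>>> apply_moves(commands=[[0, 0, 0.035, 0, 0], [0, 0, 0.07, 0, 0], [0, 0, 0.08, 0, 0], [0, 0, 0.08, 0, 0], [0, 0, 0.08, 0, 0]])

```text
time_s: 17.83
tool_pos: [0.5463, 0.1006, 0.217]
tcp_rot: [1.205, 1.213, -1.205]
force: [0.3, 1.8, 0.3]
grip_width: 0.0289
```

```bash
python3 - <<'E'
from h import *
rel((0.5465,0.181,0.15),0.0)
w=snap('wrist','w16');c=snap('scene','s16');t=snap('top','t16')
u0,v0=map(int,proj(w,(.545,.182,.115)));r=48
V,U=np.mgrid[v0-r:v0+r,u0-r:u0+r]; K=w['mtx']; z=w['range_z'][V,U]
d=np.stack([(U-K[0,2])/K[0,0],-(V-K[1,2])/K[1,1],-np.ones_like(U,float)],-1)
P=(w['position']+(d*z[...,None])@R(w).T).reshape(-1,3)
q=P[abs(P[:,2]-.12)<.003]; cc=((q.max(0)+q.min(0))/2)[:2]; rr=np.hypot(*(P[:,:2]-cc).T); print('rim centre',cc)
for n,a,b,lo,hi in(('rim',.0155,.0195,.115,.13),('collar',.0195,.0225,.06,.085),('ring',.03,.037,.06,.08),('box',.045,.06,.05,.07)):
    k=(rr>a)&(rr<b)&(P[:,2]>lo)&(P[:,2]<hi); print(n,k.sum(),round(np.median(P[k,2]),4))
E
```

```text
shift [0.067, 0.0007, -0.0804]
pos [0.5463, 0.1006, 0.217]
jaw [1.0, 0.006, -0.001]
x [-0.0006, 0.0002, -1.0]
t 17.83
F [0.3, 1.8, 0.3]
w 0.0289
q [-0.27, 0.29, 0.05, 1.79, -0.02, 1.06, -0.21]
twist 0.006
rim centre [0.54627357 0.18114005]
rim 504 0.1194
collar 37 0.0733
ring 1216 0.0684
box 3193 0.0624
```

View pics/s16.png

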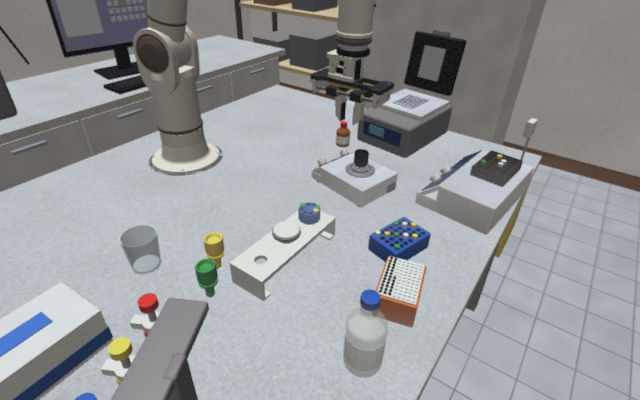

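The scene shows the black head standing on the mixer at (361,160) and an empty right-hand hole at (260,260). The disc, tube head, look-alikes, rack, beaker and bottle are where they were. Rim-to-collar is now 46.1 mm (nominal 46), and the gripper is clear.

```bash
python3 -c "
from h import *
print(ticket.sign_off())"
```

```text
the job is handed in; nothing more can be done
None
```

The black cup head is fitted to the mixer and looks fully home. I handed the job in at about 18 s; sign-off reports no verdict.

**What I did:** I took the head from the stand's right-hand hole, lowered its shank into the drive socket and pressed it in while gripped, reaching 42 N at the wrist. I then let go and pressed the rim from above with closed fingers to 24 N.

**Last checks:**
- **Seating:** the rim stands 46.1 mm above the collar (nominal 46). The final push from 17 to 24 N moved it only 0.1 mm.
- **Alignment:** its axis is about 1 mm from the socket centre I measured, and it showed no tilt before the final push.
- **Surroundings:** the last scene picture shows the other two heads still in the stand. The rack, beaker, bottle and the green and yellow look-alikes look unmoved, and the gripper is clear.

**What disagreed or failed:**
- **First grasp missed:** in the depth images the real fingertips were about 23 mm above the reported TCP, where `tip_reach` puts them 14 mm below. The jaws closed just above the cup without touching it, and I corrected for this. At the top push the offset came out nearer 28 mm.
- **Small gap after the first press:** rim to collar then measured 46.6 mm, so I did the second push.

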